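Couple the shaker platform to its drive with the clevis pin

TASK

The bench shaker's platform was uncoupled for cleaning; couple it to its drive again: take the clevis pin out of its holster, start it in the platform's clevis, slide the platform away from the drive with it until you feel the nose drop into the drive bar's hidden eye, and push it through the eye and the lower ear until its shoulder sits flush on the clevis, then let go. Keep a light hand, never loading the pin against the shaker with more than 30 N, and do not disturb the two jars.

Things in the scene. Friction and masses are not known exactly. Their poses are not given: they have to be found in the camera images.
- shaker: Bench reciprocating shaker, standing still. Origin under its 200 x 377 x 18 mm base plate; +y runs along the slide from the platform to the white drive housing (y 68 to 160, x -40 to 95 mm, 70 mm high), x to its rear, z up. The pin's holster is a steel tube at x -72, y +140 mm: outside 22 mm, bore 13 mm, rim 80 mm above the bench.
- drive_line (a point): Fixed point of the shaker where the flat steel drive bar (24 x 10 mm) leaves the housing: middle of its top face, 56 mm high; axes as the shaker's. The bar runs along y from here to under the platform, between the clevis ears, solid but for one vertical 12 mm eye. This stopped anywhere from 41 to 71 mm from this point towards -y, hidden by the clevis. A gearbox holds the bar: over 50 N to shift.
- platform (a joint): Slide of the aluminium platform (with its clevis and a green rack of microtubes reaching 135 mm high), m; grows away from the drive (towards the shaker's -y), range -0.036 to 0.018. Held by 2 N of friction, stays where left. It starts pushed towards the drive: the clevis hole must go 6 to 48 mm away from the drive to stand over the bar's eye.
- clevis_mouth (a point): Centre of the clevis hole at the top of the upper ear, 65 mm above the bench; moves with the platform; axes as the shaker's. Two ears 40 x 36 mm (x, y), 8 mm thick, with holes of 11.5 mm in line: upper from 65 to 57, lower from 45 to 37 mm above the bench. The drive bar lies between, its top 9 mm below this point. The rack begins 67 mm from the hole towards -y.
- pin_knob (a point): Clevis pin, upright in the holster: middle of its black ribbed round knob (22 mm diameter, 24 mm tall), to grip. z up along the pin. Shoulder (18 mm diameter) underside 26 mm below this point; below it the steel shank, 10 mm diameter, 40 mm long, its last 4 mm tapering to a flat 7 mm nose (66 mm below this point). About 45 g.
- pin_shoulder (a point): Centre of the underside of the pin's shoulder, 40 mm above the nose; z up along the pin. It rests on the holster's rim at the start and must sit flush on the clevis's top face at the end.
- clevis_pin: The clevis pin; origin and axes as pin_shoulder.
- jar_centre (a point): Bystander: specimen jar with blue screw lid, 52 mm diameter, 69 mm tall; its centre, half-way up.
- tall_jar_centre (a point): Bystander: taller sample jar with yellow screw lid, 51 mm diameter, 79 mm tall; its centre, half-way up.

How it is judged (in metres and radians):
On the way:
1. the pin's nose is in the clevis hole, at least 4 mm below the top of the upper ear, and the pin stands upright (z of pin_shoulder in the frame of clevis_mouth below 0.036 m and horizontal distance between pin_shoulder and clevis_mouth below 0.008 m and angle between the z axis of pin_shoulder and the z axis of clevis_mouth, either way round below 0.25 rad), for 0.2 s.
At the end, for the whole second after the job is handed in: The pin stands in the clevis through both ears and the drive bar's eye: its shoulder within 2.5 mm of the clevis's top face, its axis within 3 mm of the hole's centre and 0.08 rad of upright, at rest and released (z of pin_shoulder in the frame of clevis_mouth between -0.003 and 0.0025 m and horizontal distance between pin_shoulder and clevis_mouth below 0.003 m and angle between the z axis of pin_shoulder and the z axis of clevis_mouth, either way round below 0.08 rad and linear speed of clevis_pin below 0.02 m/s); the robot touches nothing.
It fails at once if the pin is loaded against the shaker with more than 30 N (contact force between clevis_pin and shaker above 30 N).
It fails at once if the specimen jar is moved more than 15 mm (distance of jar_centre from where it was at the start of the episode above 0.015 m).
It fails at once if the taller sample jar is moved more than 15 mm (distance of tall_jar_centre from where it was at the start of the episode above 0.015 m).
It also fails if it takes over 58 s, if anything falls off the work surface, if the arm or the gripper's body presses on something with over 40 N, if the wrist force passes 120 N, or if a joint passes its speed limit or range.

ROBOT

A 6-joint arm with a two-finger parallel gripper is mounted at the origin on a cart in front of the work surface, level with it; the furniture and walls round the work are solid. World frame = base frame: x ahead of the robot, y to its left, z up, the work surface at z = 0. Lengths are in mm, angles in degrees, forces in N, time in s.
With the tool pointing down it reaches from about 325 to 900 mm from the base axis. Payload 3.5 kg.
Tool frame: the origin (TCP) lies between the finger pads; the fingertips stand 17 mm ahead of it and the grasp point (between the pads) lies 2 mm behind it (env.tip_extent is the distance from the TCP to the fingertips, in mm); z points along the fingers, y is the line along which they close (so a half turn about z gives the same grasp; the last joint's range is limited). The gripper opens to 85 mm and grips with 20 to 120 N. Pads are 22 mm wide; open, the fingers measure 114 mm over their backs; the gripper's body (76 mm by 85 mm) begins 54 mm behind the grasp point. The pads swing forward as they close: fully open they stand 13 mm farther back than shut.
Start: joints at [66.555, 15.837, -1.513, 72.651, 0, 84.076], TCP at [188.166, 595.999, 248.313] pointing down, gripper open.
Joint ranges: [-178.77, 178.77], [-48.84, 107.48], [-61.69, 71.31], [-111.58, 123.2], [-90, 87.43], [-180, 180]. Speed limits (degrees/s): [147.25, 147.25, 180, 180, 180, 180].

INTERFACE

Orientations are given as [roll, pitch, yaw] about the fixed x, y, z axes, in that order (R = Rz(yaw) Ry(pitch) Rx(roll)).
In Python, from cell import env, imaging, sign_off gives the robot as it stands.
- The arm moves only by the tool servo_tool, never from a script. Its argument "steps" is a list of rows, each a list of 7 numbers: the shift along the tool's x, y, z in m, then the turn, a rotation vector about the tool's x, y, z in rad, then the opening in per cent of the stroke, from 0 (shut) to 100 (fully open). A call has 1 to 5 rows; each row shifts and turns the commanded pose from where the row before left it, along the tool's axes as they then stand; what a row does not reach is not made up. A row lasts 1/8 s, in which the tool goes at most 62.5 mm and 10.7 degrees, less where a joint would pass 70% of its speed; a pose out of reach is approached as far as the arm can. A call with a gripper value outside its range is refused whole. The fingers move at their own pace and stop on an object; the grip force is fixed at half the most. Time passes only in rows, so rows that do not move let the fingers close. It gives the time, the measured TCP pose, the force, the opening and the grip force at its end, in the units of the state.
- env.read_state(): the state, without advancing time (a new reading comes with each control period).
- imaging.snapshot(name): name is "scene" or "top" or "wrist"; returns the picture (384x512x3 uint8, red, green, blue); there is no depth.
- imaging.camera_model(name): a dict with "vfov" (degrees; the focal length in pixels is half the picture's height over the tangent of half this angle, whatever the lens; pixels are square), "cx", "cy" (the principal point, pixels), "cam_to_world" (4x4, takes a point from camera to world coordinates). Camera axes: x right, y down, z forward; pixel columns grow to the right and rows downward; lengths in mm; the calibration is good to about 2 mm. A picture is of the moment at which its call begins: read the wrist's pose just before it. camera_model takes no time and is no camera call; for the wrist camera it gives the pose at the moment of the call.
- sign_off(): hands the job in; it is judged then, once.
The state is a dict: "time": time; "q": joint angles; "dq": joint speeds; "tau": joint torques, N m; "ee_pos": TCP position; "ee_rot": TCP orientation; "wrist_force": force on the tool from outside, world axes, zero at the start; "wrist_torque": the same for the moment, N m; "opening": opening from 0.0 (shut) to 1.0 (fully open); "grip_force": force on a finger pad.
Only numpy, scipy, OpenCV 4.12 (cv2) and the standard library are available. Lean on these libraries where they do the work, as an engineer would, in place of code of your own. Each camera call takes 0.05 s, during which the arm holds its last target. There are 200 camera calls.

## Working session

There is one attempt and no reset: what is moved stays moved. The work goes in short steps, Python scripts to look and compute and a tool call to move; the robot and the scene stay as the last step left them, time stands still between calls to the robot, and variables do not carry over. Pictures are saved under pics/ and viewed, at most 10 in all, crops included, and the job is handed in when it is done.

Besides the shell and the picture viewer there is one more tool, called in YAML: its name, and indented under it one key for each argument. servo_tool: Moves the arm, as the interface text tells. Its arguments: {"type":"object","properties":{"steps":{"type":"array","items":{"type":"array","items":{"type":"number"}}}},"required":["steps"]}

```bash
mkdir -p pics; python3 - <<'E'
from cell import env, imaging
import cv2
for n in("scene","top","wrist"):
    m=imaging.camera_model(n);im=imaging.snapshot(n);cv2.imwrite(f"pics/{n}0.png",im[:,:,::-1]);print(n,m)
s=env.read_state();print(s)
E
```

```text
scene {'vfov': 56.43597894149356, 'cx': 254.34810389669536, 'cy': 195.73504040105016, 'cam_to_world': array([[ 7.12655598e-01, -3.17615610e-01,  6.25493663e-01,
        -2.89793229e+01],
       [-7.01464662e-01, -3.12054522e-01,  6.40756821e-01,
        -6.70654458e+02],
       [-8.32624292e-03, -8.95400636e-01, -4.45183528e-01,
         4.93763028e+02],
       [ 0.00000000e+00,  0.00000000e+00,  0.00000000e+00,
         1.00000000e+00]])}
top {'vfov': 55.39895389320619, 'cx': 252.67446061651316, 'cy': 189.75711400456953, 'cam_to_world': array([[ 2.34448396e-02, -9.83137959e-01,  1.81356262e-01,
         3.49788710e+02],
       [-9.99725125e-01, -2.30337335e-02,  4.37292561e-03,
        -8.29389439e+01],
       [-1.21877326e-04, -1.81408935e-01, -9.83407740e-01,
         9.24358407e+02],
       [ 0.00000000e+00,  0.00000000e+00,  0.00000000e+00,
         1.00000000e+00]])}
wrist {'vfov': 63.40840977016724, 'cx': 256.7439459526724, 'cy': 196.04643191928685, 'cam_to_world': array([[ 3.02211725e-01,  9.13621525e-01,  2.71962834e-01,
         1.19392575e+02],
       [ 9.53240710e-01, -2.
[... 194 characters left out ...]
0e+00,
         1.00000000e+00]])}
{'time': 0.15, 'q': array([ 6.65529930e+01,  1.58704447e+01, -1.57655647e+00,  7.26501852e+01,
        5.39021762e-04,  8.40739892e+01]), 'dq': array([ 0.05924413, -0.05527226,  0.23978485,  0.00690559,  0.04134866,
        0.00027032]), 'tau': array([ 1.18475997e-03, -4.46054327e+01,  2.95640105e+01,  1.04821732e-02,
       -2.47558791e-05, -5.09594202e-06]), 'ee_pos': array([187.96313745, 595.4885529 , 247.41934547]), 'ee_rot': array([-1.79903389e+02, -1.05700611e-02,  1.62478994e+02]), 'wrist_force': array([ 0.01867592, -0.10829414,  0.54960433]), 'wrist_torque': array([0.02701636, 0.00060032, 0.02522757]), 'grip_force': 0.0, 'opening': 1.00205179804112}
```

View pics/top0.png

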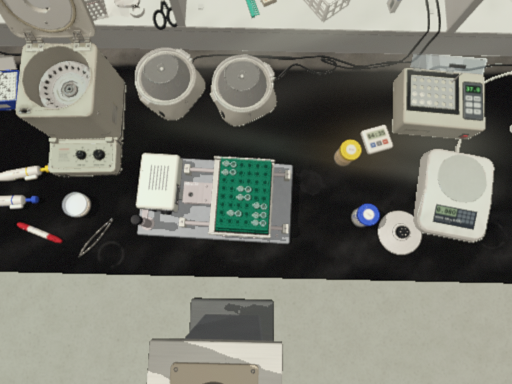

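View pics/scene0.png

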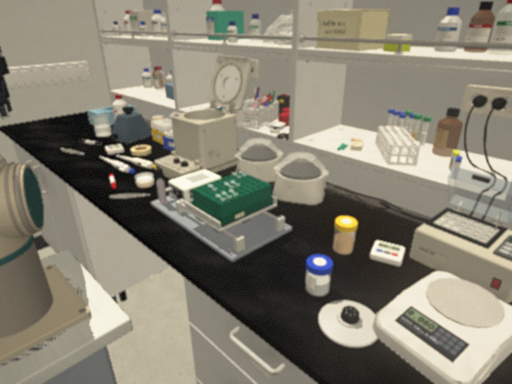

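Top view: the shaker spans about (137-292, 155-243) with the housing on the left (+y world), the pin knob at about (137,219), the clevis at about (197,193), and the jars at (347,150) and (367,215), clear of the work.

```bash
python3 - <<'E'
import cv2
im=cv2.imread("pics/top0.png")[145:250,125:300]
cv2.imwrite("pics/c1.png",cv2.resize(im,None,fx=4.5,fy=4.5,interpolation=cv2.INTER_CUBIC))
E
```

```text
(no output)
```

View pics/c1.png

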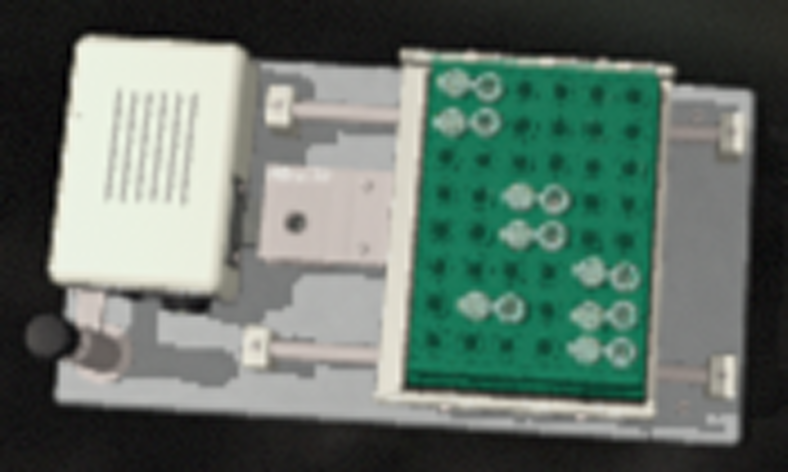

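Crop: clevis hole at crop (295,222), knob centre at (50,337), plate corners at (752,88), (738,442), (57,402).

```bash
cat >h.py <<'E'
import numpy as np
from cell import env, imaging
def ray(m,u,v,z):
    f=192/np.tan(np.radians(m['vfov']/2)); T=m['cam_to_world']
    d=T[:3,:3]@[(u-m['cx'])/f,(v-m['cy'])/f,1]; return T[:3,3]+d*(z-T[2,3])/d[2]
def proj(m,p):
    f=192/np.tan(np.radians(m['vfov']/2)); T=m['cam_to_world']
    c=T[:3,:3].T@(np.array(p)-T[:3,3]); return c[:2]/c[2]*f+[m['cx'],m['cy']]
E
python3 - <<'E'
from h import *
m=imaging.camera_model("top")
c=lambda x,y,z:ray(m,(x+.5)/4.5+124.5,(y+.5)/4.5+144.5,z)
h=c(295,222,65);k=c(50,337,106);A=c(752,88,18);B=c(738,442,18);C=c(57,402,18)
print(h,k,A,B,C)
y=(C-B)[:2];x=(A-B)[:2];print(np.hypot(*y),np.hypot(*x),np.degrees(np.arctan2(-y[0],y[1])),np.degrees(np.arctan2(x[1],x[0])))
th=np.arctan2(-y[0],y[1]);ex=np.array([np.cos(th),np.sin(th)]);ey=np.array([-ex[1],ex[0]])
o=(A+C)[:2]/2;print(o)
for p in(h,k):print(ex@(p[:2]-o),ey@(p[:2]-o))
print("holster",o+ex*-72+ey*140)
E
```

```text
[494.62698682  69.65135644  65.        ] [426.77871188 181.23464603 106.        ] [ 585.68885795 -177.01498684   18.        ] [ 386.56996709 -170.19303233   18.        ] [399.53049119 202.90231714  18.        ]
373.3203918584324 199.23571908680162 -1.989531235246946 -1.9622265572599291
[492.60967457  12.94366515]
0.04738134273585113 56.74354197275923
-71.63381890243346 165.9040863939559
holster [425.51344213 155.35888762]
```

```bash
cat >>h.py <<'E'
from scipy.spatial.transform import Rotation as Ro
def rows(target,yaw,n,roll=180,pitch=0):
    s=env.read_state();p0=s['ee_pos'];R0=Ro.from_euler('xyz',s['ee_rot'],degrees=True);R1=Ro.from_euler('xyz',[roll,pitch,yaw],degrees=True)
    dv=(R0.inv()*R1).as_rotvec()/n
    for i in range(n):
        R=R0*Ro.from_rotvec(dv*i)
        print(np.round(np.r_[R.inv().apply((np.array(target)-p0)/n)/1000,dv],4).tolist())
E
python3 -c "
from h import *
rows([430,150,260],88,10)"
```

```text
[-0.0365, -0.0352, -0.0012, -0.0002, 0.0001, 0.13]
[-0.0407, -0.0302, -0.0012, -0.0002, 0.0001, 0.13]
[-0.0443, -0.0246, -0.0012, -0.0002, 0.0001, 0.13]
[-0.0471, -0.0187, -0.0012, -0.0002, 0.0001, 0.13]
[-0.0492, -0.0124, -0.0012, -0.0002, 0.0001, 0.13]
[-0.0504, -0.0059, -0.0012, -0.0002, 0.0001, 0.13]
[-0.0507, 0.0006, -0.0012, -0.0002, 0.0001, 0.13]
[-0.0502, 0.0072, -0.0013, -0.0002, 0.0001, 0.13]
[-0.0488, 0.0137, -0.0013, -0.0002, 0.0001, 0.13]
[-0.0466, 0.0199, -0.0013, -0.0002, 0.0001, 0.13]
```

servo_tool:
  steps:
    - [-0.0365,-0.0352,-0.0012,0,0,0.13,100]
    - [-0.0407,-0.0302,-0.0012,0,0,0.13,100]
    - [-0.0443,-0.0246,-0.0012,0,0,0.13,100]
    - [-0.0471,-0.0187,-0.0012,0,0,0.13,100]
    - [-0.0492,-0.0124,-0.0012,0,0,0.13,100]

```text
time: 0.78
ee_pos: [309.5, 371.6, 254.1]
ee_rot: [-180.0, 0.0, 125.0]
wrist_force: [0.4, -0.2, -0.2]
opening: 1.003
grip_force: 0.0
```

servo_tool:
  steps:
    - [-0.0504,-0.0059,-0.0012,0,0,0.13,100]
    - [-0.0507,0.0006,-0.0012,0,0,0.13,100]
    - [-0.0502,0.0072,-0.0012,0,0,0.13,100]
    - [-0.0488,0.0137,-0.0012,0,0,0.13,100]
    - [-0.0466,0.0199,-0.0012,0,0,0.13,100]

```text
time: 1.4
ee_pos: [430.6, 149.0, 260.2]
ee_rot: [180.0, -0.0, 87.7]
wrist_force: [0.1, -0.5, -0.3]
opening: 1.001
grip_force: 0.0
```

servo_tool:
  steps:
    - [0,0,0,0,0,0,100]
    - [0,0,0,0,0,0,100]

```text
time: 1.65
ee_pos: [429.8, 150.6, 260.0]
ee_rot: [-179.9, -0.0, 88.0]
wrist_force: [0.6, -0.3, -0.4]
opening: 1.003
grip_force: 0.0
```

```bash
python3 - <<'E'
from h import *
import cv2
m=imaging.camera_model("wrist");im=imaging.snapshot("wrist")
np.savez("w1.npz",**m);cv2.imwrite("pics/w1.png",cv2.resize(im[:,:,::-1],(800,600),interpolation=cv2.INTER_CUBIC))
print(m['cam_to_world'].round(3))
E
```

```text
[[ 9.99000e-01 -3.40000e-02 -1.10000e-02  4.33101e+02]
 [-3.60000e-02 -9.58000e-01 -2.84000e-01  2.23110e+02]
 [-0.00000e+00  2.84000e-01 -9.59000e-01  3.85762e+02]
 [ 0.00000e+00  0.00000e+00  0.00000e+00  1.00000e+00]]
```

View pics/w1.png

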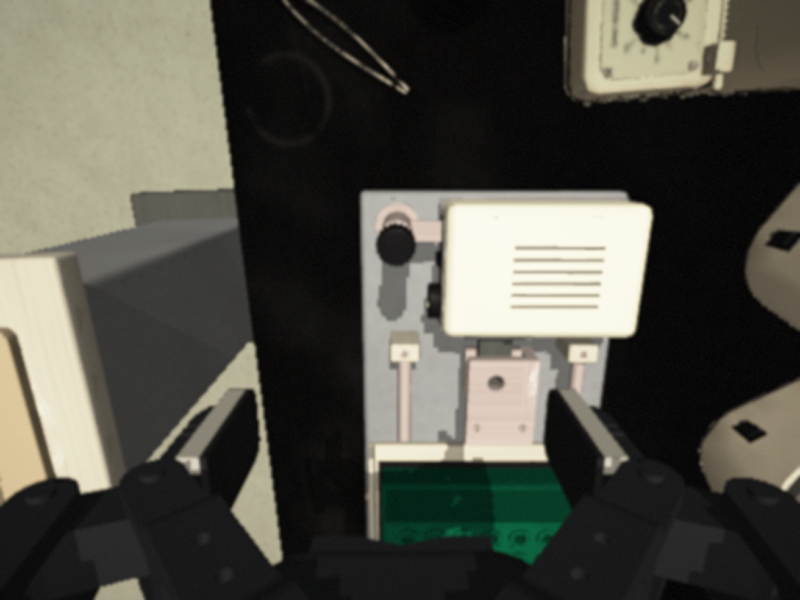

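Wrist view (800×600): knob at (396,243), clevis hole at (496,383), plate's rear corners at (362,192) and (628,192).

```bash
python3 - <<'E'
from h import *
m=dict(np.load("w1.npz"))
c=lambda x,y,z:ray(m,(x+.5)/1.5625-.5,(y+.5)/1.5625-.5,z)
h=c(496,383,65);k=c(396,243,106);A=c(362,192,18);B=c(628,192,18)
print(h,k,A,B,B-A)
ex=(B-A)[:2];ex/=np.hypot(*ex);ey=np.array([-ex[1],ex[0]]);
th=np.radians(-2);ex=np.array([np.cos(th),np.sin(th)]);ey=np.array([-ex[1],ex[0]])
print("hole-knob",ex@(h-k)[:2],ey@(h-k)[:2],"knob-A",ex@(k-A)[:2],ey@(k-A)[:2])
for n,q in dict(houseL=(452,330,70),houseTopL=(455,207,70),fr=(635,335,70)).items():
    p=c(*q);print(n,ex@(p-k)[:2]-72,ey@(p-k)[:2]+140)
E
```

```text
[495.71877466  68.29157323  65.        ] [428.22976235 178.83021031 106.        ] [403.09882944 203.57257818  18.        ] [599.28796704 196.49748174  18.        ] [196.1891376   -7.07509643   0.        ]
hole-knob 71.30564262802918 -108.11596736655169 knob-A 25.97912001325574 -23.85023857259291
houseL -34.17104314477859 74.16539507936616
houseTopL -34.61343467058337 157.3449968157279
fr 92.16379383834729 70.38857653465288
```

servo_tool:
  steps:
    - [0.0097,-0.0011,0.0417,0,0,0,45]
    - [0.0097,-0.0011,0.0417,0,0,0,45]
    - [0.0097,-0.0011,0.0417,0,0,0,45]
    - [0,0,0,0,0,0,45]
    - [0,0,0,0,0,0,45]

```text
time: 2.33
ee_pos: [428.3, 180.5, 136.4]
ee_rot: [179.9, -0.0, 88.1]
wrist_force: [0.7, -0.0, -0.3]
opening: 0.449
grip_force: 0.0
```

```bash
python3 - <<'E'
from h import *
import cv2
s=env.read_state();print(s['ee_pos'],s['ee_rot'],s['opening'])
m=imaging.camera_model("wrist");im=imaging.snapshot("wrist")
np.savez("w2.npz",**m);cv2.imwrite("pics/w2.png",cv2.resize(im[:,:,::-1],(800,600),interpolation=cv2.INTER_CUBIC))
for z in(0,-17):print(proj(m,s['ee_pos']+[0,0,z])*1.5625)
for p in ([427.5,180,118],[427.5,180,94]): print(proj(m,p)*1.5625)
E
```

```text
[428.33807842 180.54279568 136.42024568] [ 1.79928063e+02 -1.59109663e-02  8.81031328e+01] 0.44867744516067126
[398.836178   422.97549881]
[398.97464535 396.02160352]
[396.48569041 395.60609594]
[396.95200876 366.14351449]
```

View pics/w2.png

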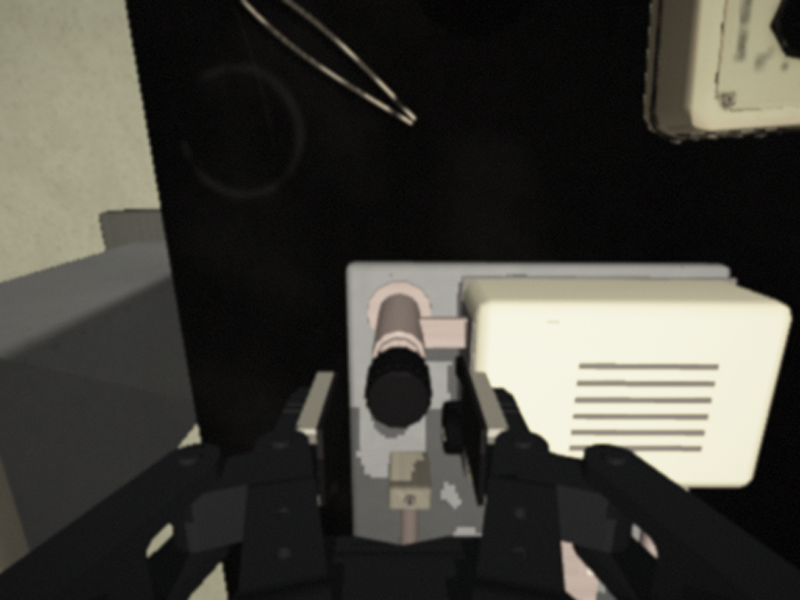

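Knob top centre at (399,396), centred between the fingers (TCP column 399). Descending and closing in stages.

servo_tool:
  steps:
    - [-0.0009,0,0.014,0,0,0,45]
    - [0,0,0.014,0,0,0,40]
    - [0,0,0,0,0,0,33]
    - [0,0,0,0,0,0,29]
    - [0,0,0,0,0,0,28]

```text
time: 3.0
ee_pos: [428.2, 178.8, 107.5]
ee_rot: [180.0, -0.0, 88.0]
wrist_force: [0.5, -0.4, 0.1]
opening: 0.279
grip_force: 0.0
```

servo_tool:
  steps:
    - [0,0,0,0,0,0,26]
    - [0,0,0,0,0,0,26]

```text
time: 3.25
ee_pos: [428.0, 178.9, 107.4]
ee_rot: [180.0, -0.0, 88.0]
wrist_force: [0.2, -0.6, -1.3]
opening: 0.256
grip_force: 0.1
```

servo_tool:
  steps:
    - [0,0,0,0,0,0,24]
    - [0,0,0,0,0,0,20]
    - [0,0,0,0,0,0,0]
    - [0,0,0,0,0,0,0]

```text
time: 3.75
ee_pos: [428.1, 178.9, 107.6]
ee_rot: [180.0, -0.0, 88.0]
wrist_force: [-1.6, -0.7, 4.9]
opening: 0.238
grip_force: 58.7
```

servo_tool:
  steps:
    - [0,0,-0.01,0,0,0,0]
    - [0,0,-0.025,0,0,0,0]
    - [0,0,-0.025,0,0,0,0]
    - [0,0,0,0,0,0,0]

```text
time: 4.25
ee_pos: [429.8, 179.3, 169.3]
ee_rot: [179.7, -0.1, 88.0]
wrist_force: [-0.1, 0.5, -0.5]
opening: 0.235
grip_force: 58.8
```

```bash
python3 - <<'E'
from h import *
import cv2
s=env.read_state();print(s['ee_pos'],s['ee_rot'],s['wrist_force'])
m=imaging.camera_model("wrist");im=imaging.snapshot("wrist")
np.savez("w3.npz",**m);cv2.imwrite("pics/w3.png",cv2.resize(im[120:370,150:400,::-1],None,fx=2.4,fy=2.4,interpolation=cv2.INTER_CUBIC))
for z in(14,-10,-24,-64):print(z,(proj(m,s['ee_pos']+[0,0,z])-[150,120])*2.4)
E
```

```text
[429.83232436 179.33094778 169.27269417] [ 1.79724645e+02 -8.37214252e-02  8.79943756e+01] [-0.08194005  0.49886786 -0.47486201]
14 [252.74463172 403.67080214]
-10 [252.62046481 336.33420781]
-24 [252.56411314 305.77429484]
-64 [252.44427873 240.78724916]
```

View pics/w3.png

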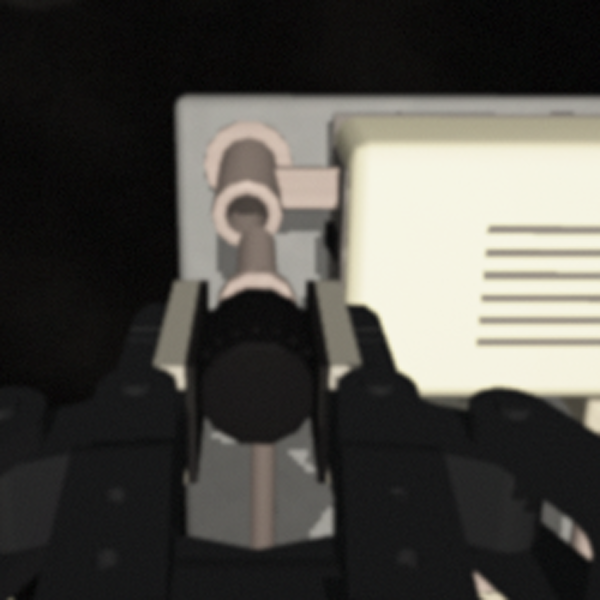

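Knob is held squarely (top centre (257,392), nose (254,235), matching the predicted axis). Moving above the clevis.

servo_tool:
  steps:
    - [-0.0363,0.0232,0,0,0,0,0]
    - [-0.0363,0.0232,0,0,0,0,0]
    - [-0.0363,0.0232,0,0,0,0,0]
    - [0,0,0.02,0,0,0,0]
    - [0,0,0,0,0,0,0]

```text
time: 4.92
ee_pos: [491.2, 67.0, 144.4]
ee_rot: [-179.6, 0.0, 87.9]
wrist_force: [-0.3, -0.0, -0.3]
opening: 0.233
grip_force: 58.8
```

servo_tool:
  steps:
    - [0,0,0,0,0,0,0]
    - [0,0,0,0,0,0,0]

```text
time: 5.18
ee_pos: [493.7, 68.0, 147.6]
ee_rot: [180.0, -0.0, 88.0]
wrist_force: [-0.1, 1.0, -0.6]
opening: 0.242
grip_force: 58.8
```

```bash
python3 - <<'E'
from h import *
import cv2
s=env.read_state();print(s['ee_pos'],s['ee_rot'],s['wrist_force'])
m=imaging.camera_model("wrist");im=imaging.snapshot("wrist")
np.savez("w4.npz",**m);cv2.imwrite("pics/w4.png",cv2.resize(im[170:290,190:310,::-1],None,fx=5,fy=5,interpolation=cv2.INTER_CUBIC))
p=s['ee_pos']
for q in([p[0],p[1],p[2]-67.5],[p[0],p[1],65],[495.7,68,65]):print((proj(m,q)-[190,170])*5)
E
```

```text
[493.71648859  68.03298226 147.5668281 ] [ 1.79967204e+02 -1.43557529e-03  8.80475224e+01] [-0.09903327  1.0255034  -0.56006987]
[328.15283544 241.42698166]
[328.38527181 203.95873788]
[342.37360996 203.70618292]
```

View pics/w4.png

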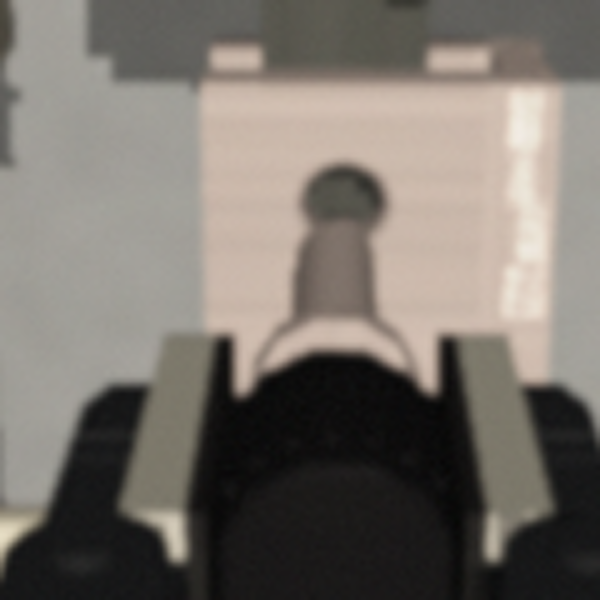

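Hole centre at (343,202), nose at about (341,243), which projects to about (341,206) at the clevis top. Within about 0.5 mm. Letting it settle.

servo_tool:
  steps:
    - [0.0004,0,0,0,0,0,0]
    - [0,0,0,0,0,0,0]
    - [0,0,0,0,0,0,0]

```text
time: 5.6
ee_pos: [493.7, 68.0, 147.4]
ee_rot: [180.0, -0.0, 88.0]
wrist_force: [0.4, 0.3, -0.5]
opening: 0.235
grip_force: 58.8
```

```bash
python3 - <<'E'
from h import *
import cv2
s=env.read_state();print(s['ee_pos'],s['ee_rot'],s['wrist_force'])
m=imaging.camera_model("wrist");im=imaging.snapshot("wrist")
a=cv2.imread("pics/w4.png");b=cv2.resize(im[170:290,190:310,::-1],None,fx=5,fy=5,interpolation=cv2.INTER_CUBIC)
cv2.imwrite("pics/w5.png",b)
def cols(g,r):
    d=g[r-3:r+4].mean((0,2));return d
for n,g in(("old",a),("new",b)):
    # gradient extrema: hole row 195, shank row 240,275, shoulder row 345
    for r in(195,240,275,300):
        d=np.gradient(cv2.GaussianBlur(cols(g,r).reshape(1,-1),(0,0),3).ravel());lo=220+d[220:343].argmin();hi=343+d[343:460].argmax();print(n,r,lo,hi,(lo+hi)/2)
E
```

```text
[493.72395971  68.03511936 147.3504173 ] [ 1.79986652e+02 -5.24558217e-06  8.80024464e+01] [ 0.39102652  0.31035597 -0.53502058]
old 195 302 384 343.0
old 240 302 370 336.0
old 275 293 374 333.5
old 300 292 375 333.5
new 195 303 384 343.5
new 240 302 370 336.0
new 275 293 374 333.5
new 300 292 375 333.5
```

servo_tool:
  steps:
    - [0.0002,0.0011,0.004,0,0,0,0]
    - [0,0,0.004,0,0,0,0]
    - [0,0,0.003,0,0,0,0]
    - [0,0,0.001,0,0,0,0]
    - [0,0,0,0,0,0,0]

```text
time: 6.28
ee_pos: [494.7, 68.1, 135.1]
ee_rot: [-180.0, -0.0, 88.0]
wrist_force: [-0.1, -0.5, -0.4]
opening: 0.24
grip_force: 58.8
```

servo_tool:
  steps:
    - [0,0,0.002,0,0,0,0]
    - [0,0,0.001,0,0,0,0]
    - [0,0,0.001,0,0,0,0]
    - [0,0,0,0,0,0,0]

```text
time: 6.78
ee_pos: [494.7, 68.1, 131.1]
ee_rot: [-180.0, 0.0, 88.0]
wrist_force: [-0.0, 0.2, -1.1]
opening: 0.235
grip_force: 58.8
```

servo_tool:
  steps:
    - [0,0,0.001,0,0,0,0]
    - [0,0,0.001,0,0,0,0]
    - [0,0,0.001,0,0,0,0]
    - [0,0,0.001,0,0,0,0]
    - [0,0,0,0,0,0,0]

```text
time: 7.4
ee_pos: [494.7, 68.1, 127.1]
ee_rot: [-180.0, 0.0, 88.0]
wrist_force: [-0.5, -0.2, -0.4]
opening: 0.232
grip_force: 58.8
```

servo_tool:
  steps:
    - [0,0,0.001,0,0,0,0]
    - [0,0,0.001,0,0,0,0]
    - [0,0,0.0005,0,0,0,0]
    - [0,0,0,0,0,0,0]

```text
time: 7.9
ee_pos: [494.7, 68.1, 124.6]
ee_rot: [-180.0, 0.0, 88.0]
wrist_force: [0.6, -0.3, -0.1]
opening: 0.235
grip_force: 58.8
```

servo_tool:
  steps:
    - [0,0,0.0005,0,0,0,0]
    - [0,0,0.0005,0,0,0,0]
    - [0,0,0,0,0,0,0]

```text
time: 8.28
ee_pos: [494.8, 68.1, 123.7]
ee_rot: [-180.0, -0.0, 88.0]
wrist_force: [-0.4, 0.3, -0.3]
opening: 0.239
grip_force: 58.8
```

servo_tool:
  steps:
    - [0,0,0.0005,0,0,0,0]
    - [0,0,0.0005,0,0,0,0]
    - [0,0,0,0,0,0,0]

```text
time: 8.65
ee_pos: [495.0, 68.1, 123.5]
ee_rot: [180.0, -0.0, 88.0]
wrist_force: [-2.3, -0.1, 5.0]
opening: 0.234
grip_force: 59.6
```

Nose rests on the bar (5 N). Now slide away from the drive under light load.

servo_tool:
  steps:
    - [-0.0008,0,0,0,0,0,0]
    - [-0.0008,0,0,0,0,0,0]
    - [-0.0008,0,0,0,0,0,0]
    - [-0.0008,0,0,0,0,0,0]

```text
time: 9.15
ee_pos: [495.0, 66.1, 123.5]
ee_rot: [180.0, -0.2, 88.0]
wrist_force: [-0.4, 3.7, 5.6]
opening: 0.239
grip_force: 59.5
```

servo_tool:
  steps:
    - [-0.0008,0,0,0,0,0,0]
    - [-0.0008,0,0,0,0,0,0]
    - [-0.0008,0,0,0,0,0,0]

```text
time: 9.52
ee_pos: [495.1, 64.1, 123.5]
ee_rot: [179.9, -0.3, 88.0]
wrist_force: [-1.1, 3.8, 4.8]
opening: 0.238
grip_force: 59.4
```

servo_tool:
  steps:
    - [-0.0008,0,0,0,0,0,0]
    - [-0.0008,0,0,0,0,0,0]
    - [-0.0008,0,0,0,0,0,0]

```text
time: 9.9
ee_pos: [495.1, 61.4, 123.4]
ee_rot: [179.9, -0.2, 88.0]
wrist_force: [-1.4, 4.1, 5.2]
opening: 0.231
grip_force: 59.4
```

servo_tool:
  steps:
    - [-0.0008,0,0,0,0,0,0]
    - [-0.0008,0,0,0,0,0,0]
    - [-0.0008,0,0,0,0,0,0]

```text
time: 10.28
ee_pos: [494.6, 57.5, 122.6]
ee_rot: [180.0, 0.0, 88.0]
wrist_force: [0.5, 1.7, -0.1]
opening: 0.233
grip_force: 58.9
```

servo_tool:
  steps:
    - [-0.0008,0,0,0,0,0,0]
    - [-0.0008,0,0,0,0,0,0]
    - [-0.0008,0,0,0,0,0,0]

```text
time: 10.65
ee_pos: [494.3, 55.1, 122.4]
ee_rot: [-180.0, 0.0, 88.0]
wrist_force: [0.6, 1.7, 0.2]
opening: 0.233
grip_force: 58.8
```

The nose dropped (Fz to 0, z down 0.9 mm). Confirm by lowering gently.

servo_tool:
  steps:
    - [0,0,0.0005,0,0,0,0]
    - [0,0,0.0005,0,0,0,0]
    - [0,0,0.0005,0,0,0,0]
    - [0,0,0,0,0,0,0]

```text
time: 11.15
ee_pos: [494.3, 55.3, 121.1]
ee_rot: [-180.0, 0.0, 88.0]
wrist_force: [0.3, 1.1, 0.0]
opening: 0.233
grip_force: 58.9
```

servo_tool:
  steps:
    - [0,0,0.0005,0,0,0,0]
    - [0,0,0.0005,0,0,0,0]
    - [0,0,0.0005,0,0,0,0]
    - [0,0,0,0,0,0,0]

```text
time: 11.65
ee_pos: [494.3, 55.3, 119.6]
ee_rot: [-180.0, 0.0, 88.0]
wrist_force: [1.4, 1.7, 0.1]
opening: 0.235
grip_force: 58.9
```

servo_tool:
  steps:
    - [0,0,0.0005,0,0,0,0]
    - [0,0,0.0005,0,0,0,0]
    - [0,0,0.0005,0,0,0,0]
    - [0,0,0,0,0,0,0]

```text
time: 12.15
ee_pos: [494.3, 55.4, 118.1]
ee_rot: [-180.0, -0.0, 88.0]
wrist_force: [0.9, 1.4, -0.7]
opening: 0.234
grip_force: 58.9
```

servo_tool:
  steps:
    - [0,0,0.001,0,0,0,0]
    - [0,0,0.001,0,0,0,0]
    - [0,0,0.001,0,0,0,0]
    - [0,0,0.001,0,0,0,0]
    - [0,0,0,0,0,0,0]

```text
time: 12.78
ee_pos: [494.3, 55.4, 114.1]
ee_rot: [-180.0, -0.0, 88.0]
wrist_force: [-0.3, 2.0, -0.5]
opening: 0.234
grip_force: 58.9
```

servo_tool:
  steps:
    - [0,0,0.0005,0,0,0,0]
    - [0,0,0.0005,0,0,0,0]
    - [0,0,0.0005,0,0,0,0]
    - [0,0,0.0005,0,0,0,0]
    - [0,0,0,0,0,0,0]

```text
time: 13.4
ee_pos: [494.3, 55.3, 112.2]
ee_rot: [-180.0, -0.0, 88.0]
wrist_force: [0.3, 2.7, -0.1]
opening: 0.238
grip_force: 58.9
```

servo_tool:
  steps:
    - [0,0,0.0005,0,0,0,0]
    - [0,0,0.0005,0,0,0,0]
    - [0,0,0.0005,0,0,0,0]
    - [0,0,0.0005,0,0,0,0]
    - [0,0,0,0,0,0,0]

```text
time: 14.02
ee_pos: [494.3, 55.4, 110.1]
ee_rot: [-180.0, -0.0, 88.0]
wrist_force: [0.3, 2.8, 1.0]
opening: 0.238
grip_force: 58.9
```

servo_tool:
  steps:
    - [0,0,0.0005,0,0,0,0]
    - [0,0,0.0005,0,0,0,0]
    - [0,0,0.0005,0,0,0,0]
    - [0,0,0.0005,0,0,0,0]
    - [0,0,0,0,0,0,0]

```text
time: 14.65
ee_pos: [494.3, 55.3, 108.2]
ee_rot: [-180.0, -0.0, 88.0]
wrist_force: [0.8, 2.3, 0.5]
opening: 0.23
grip_force: 58.9
```

servo_tool:
  steps:
    - [0,0,0.001,0,0,0,0]
    - [0,0,0.001,0,0,0,0]
    - [0,0,0.001,0,0,0,0]
    - [0,0,0.001,0,0,0,0]
    - [0,0,0.001,0,0,0,0]

```text
time: 15.28
ee_pos: [494.4, 55.4, 103.2]
ee_rot: [180.0, -0.0, 88.0]
wrist_force: [-0.2, 2.8, 1.3]
opening: 0.236
grip_force: 59.0
```

servo_tool:
  steps:
    - [0,0,0.001,0,0,0,0]
    - [0,0,0.001,0,0,0,0]
    - [0,0,0.001,0,0,0,0]
    - [0,0,0.001,0,0,0,0]
    - [0,0,0.001,0,0,0,0]

```text
time: 15.9
ee_pos: [494.4, 55.4, 98.2]
ee_rot: [180.0, -0.0, 88.0]
wrist_force: [-0.8, 2.3, 1.0]
opening: 0.234
grip_force: 59.0
```

servo_tool:
  steps:
    - [0,0,0.001,0,0,0,0]
    - [0,0,0.001,0,0,0,0]
    - [0,0,0.001,0,0,0,0]
    - [0,0,0,0,0,0,0]

```text
time: 16.4
ee_pos: [494.4, 55.4, 95.1]
ee_rot: [180.0, -0.0, 88.0]
wrist_force: [1.7, 4.2, 0.9]
opening: 0.229
grip_force: 59.0
```

servo_tool:
  steps:
    - [0,0,0.0005,0,0,0,0]
    - [0,0,0.0005,0,0,0,0]
    - [0,0,0.0005,0,0,0,0]
    - [0,0,0,0,0,0,0]

```text
time: 16.9
ee_pos: [494.4, 55.4, 93.7]
ee_rot: [180.0, -0.0, 88.0]
wrist_force: [0.6, 5.0, 1.8]
opening: 0.232
grip_force: 59.0
```

servo_tool:
  steps:
    - [0,0,0.0005,0,0,0,0]
    - [0,0,0.0005,0,0,0,0]
    - [0,0,0,0,0,0,0]

```text
time: 17.27
ee_pos: [494.4, 55.4, 92.7]
ee_rot: [180.0, -0.0, 88.0]
wrist_force: [-0.2, 5.0, 0.9]
opening: 0.237
grip_force: 59.0
```

servo_tool:
  steps:
    - [0,0,0.0005,0,0,0,0]
    - [0,0,0.0003,0,0,0,0]
    - [0,0,0,0,0,0,0]

```text
time: 17.65
ee_pos: [494.5, 55.4, 92.6]
ee_rot: [180.0, -0.0, 88.0]
wrist_force: [-1.0, 4.8, 7.3]
opening: 0.232
grip_force: 59.7
```

Shoulder seated (7 N rise at the expected height). Release and retreat.

servo_tool:
  steps:
    - [0.0003,0,-0.0004,0,0,0,0]
    - [0,0,0,0,0,0,30]
    - [0,0,0,0,0,0,50]
    - [0,0,0,0,0,0,50]
    - [0,0,0,0,0,0,50]

```text
time: 18.27
ee_pos: [494.1, 55.4, 92.1]
ee_rot: [-180.0, 0.0, 88.0]
wrist_force: [0.4, 0.4, -0.1]
opening: 0.498
grip_force: 0.0
```

servo_tool:
  steps:
    - [0,0,-0.01,0,0,0,50]
    - [0,0,-0.02,0,0,0,50]
    - [0,0,-0.04,0,0,0,50]
    - [0,0,-0.05,0,0,0,50]
    - [0,0,0,0,0,0,50]

```text
time: 18.9
ee_pos: [498.1, 55.5, 217.8]
ee_rot: [179.4, 0.0, 88.0]
wrist_force: [0.0, -0.7, -0.8]
opening: 0.5
grip_force: 0.0
```

```bash
python3 - <<'E'
from h import *
import cv2
s=env.read_state();print(s['ee_pos'],s['wrist_force'],s['opening'])
m=imaging.camera_model("wrist");im=imaging.snapshot("wrist")
cv2.imwrite("pics/w6.png",cv2.resize(im[:,:,::-1],(800,600),interpolation=cv2.INTER_CUBIC))
for z in(65,70,103):print(z,proj(m,[495.3,55.5,z])*1.5625)
E
```

```text
[498.10711124  55.54933457 217.84698187] [ 0.02758782 -0.65311597 -0.75744879] 0.5003238232148918
65 [392.37677268 290.54676772]
70 [392.3251769  292.71723963]
103 [391.935276   309.11914154]
```

View pics/w6.png

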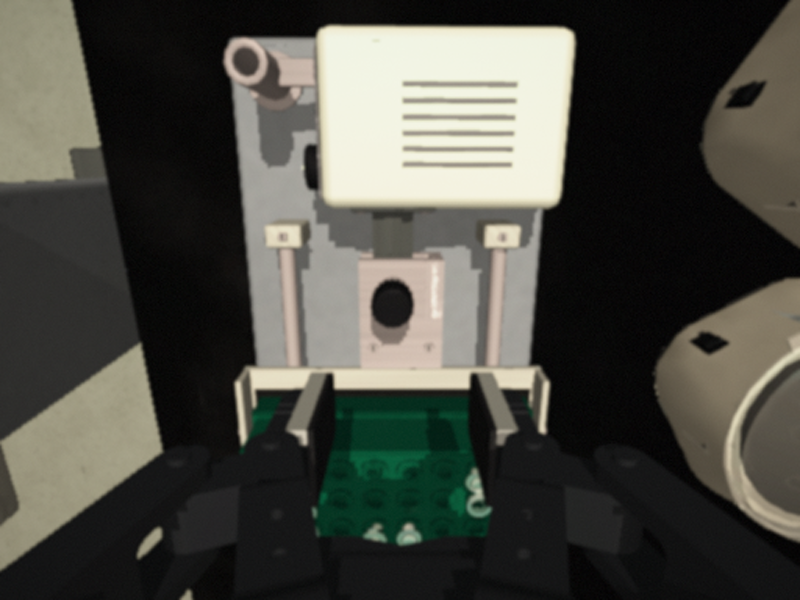

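The pin stands upright in the clevis, with its knob at (392,304) where expected. The platform is moved out and the gripper is clear.

servo_tool:
  steps:
    - [0,0,0,0,0,0,50]
    - [0,0,0,0,0,0,50]

```text
time: 19.2
ee_pos: [493.2, 55.6, 210.9]
ee_rot: [-179.8, 0.0, 88.0]
wrist_force: [0.5, 0.1, -1.4]
opening: 0.498
grip_force: 0.0
```

```bash
python3 -c "
from cell import sign_off
print(sign_off())"
```

```text
the job is handed in; nothing more can be done
None
```

The platform is coupled again: the pin is seated through the clevis and the drive bar's eye, released with the gripper clear, and the job was handed in at about 19 s; wrist forces read at the end of each move stayed under 10 N, and `sign_off()` gave no verdict back.

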